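# Sort the odds and ends on the worktop into their trays

## Task

Sort the five loose things in the front row into the wooden trays behind them: fork and spoon into the cutlery tray with the divider, one midway along each lane; the roll of black tape and the tea light side by side into the plain, empty box; the flat fish tin into the tray with the round tin, in front of that tin. Everything must lie flat on its tray's floor, right way up, and nothing on top of anything else; leave the egg timer where it stands.

Things in the scene. Friction and masses are not known exactly. Their poses are not given: they have to be found in the camera images.
- fork_center (a point): centre of the steel fork, 196 x 27 x 15 mm, about 40 g, lying flat; x along its length (tines at one end), z up; its handle arches clear of the surface. The point is half-way along, in the middle of the handle there (9 mm wide, 4 to 5 mm thick), 12 mm above the surface it lies on; it balances about there
- spoon_center (a point): centre of the steel dessert spoon, 191 x 40 x 16 mm, about 40 g, lying flat; x along its length (bowl at one end), z up; its handle arches clear of the surface. The point is half-way along, in the middle of the handle there (9 mm wide, 4 to 5 mm thick), 12 mm above the surface it lies on; it balances about there
- tape_center (a point): centre of the roll of black tape lying flat, 58 mm across, 19 mm high, 50 g; z up; the point is 9.5 mm above its underside, in the roll's middle (grasp it across its outside)
- tea_light_center (a point): centre of the tea light, a candle in a round metal cup, 38 mm across, 15 mm high, 20 g; z up; the point is half-way up, 7.5 mm above its underside
- fish_tin_center (a point): centre of the flat, rounded-rectangular fish tin, 63 (x) x 105 (y) x 24 mm, 150 g; z up; its long side is its y axis; the point is half-way up, 12 mm above its underside. Grasp across the 63 mm width
- cutlery_tray: cutlery tray, 230 x 152 x 20 mm, with a lengthwise divider in the middle, 4 mm thick, its top 15 mm above the underside: two lanes, each 220 x 69 mm inside, centred at y = +36.5 and -36.5 mm; fixed, pale wood, walls 5 mm thick and 20 mm high, floor 5 mm thick (inner floor at z = +5 mm). Origin: centre of its underside; x along its length, pointing away from the robot, y across it to the left, z up
- odds_box: plain box without divider, empty at the start, the shortest of the three: 165 x 142 x 20 mm, inside 155 x 132 mm; fixed, pale wood, walls 5 mm thick and 20 mm high, floor 5 mm thick (inner floor at z = +5 mm). Origin: centre of its underside; x along its length, pointing away from the robot, y across it to the left, z up
- tin_tray: tin tray, 240 x 142 x 20 mm, inside 230 x 132 mm; a round tin (86 mm across, 40 mm high) stands fixed at its far end, centred at x = +68 mm, so that the front part, from x = -115 to +25 mm, is free; fixed, pale wood, walls 5 mm thick and 20 mm high, floor 5 mm thick (inner floor at z = +5 mm). Origin: centre of its underside; x along its length, pointing away from the robot, y across it to the left, z up
- timer_center (a point): bystander: red and white egg timer, 62 mm across, 51 mm high, standing to the right of the front row; the point is 25 mm above its underside

How it is judged:
At the end, for the whole second after the job is handed in: Fork and spoon in the cutlery tray, one per lane, centres within 30 mm of mid-length; tape and tea light in the plain box; fish tin in the tin tray in front of the round tin; all on the tray floor, right way up, flat within 0.2 rad, released and at rest ((((x of fork_center in the frame of cutlery_tray between -0.03 and 0.03 m and y of fork_center in the frame of cutlery_tray between 0.008 and 0.07 m and z of fork_center in the frame of cutlery_tray between 0 and 0.026 m and angle between fork_center's own z axis and vertical below 0.2 rad and linear speed of fork below 0.02 m/s) and (x of spoon_center in the frame of cutlery_tray between -0.03 and 0.03 m and y of spoon_center in the frame of cutlery_tray between -0.07 and -0.008 m and z of spoon_center in the frame of cutlery_tray between 0 and 0.026 m and angle between spoon_center's own z axis and vertical below 0.2 rad and linear speed of spoon below 0.02 m/s)) or ((x of fork_center in the frame of cutlery_tray between -0.03 and 0.03 m and y of fork_center in the frame of cutlery_tray between -0.07 and -0.008 m and z of fork_center in the frame of cutlery_tray between 0 and 0.026 m and angle between fork_center's own z axis and vertical below 0.2 rad and linear speed of fork below 0.02 m/s) and (x of spoon_center in the frame of cutlery_tray between -0.03 and 0.03 m and y of spoon_center in the frame of cutlery_tray between 0.008 and 0.07 m and z of spoon_center in the frame of cutlery_tray between 0 and 0.026 m and angle between spoon_center's own z axis and vertical below 0.2 rad and linear speed of spoon below 0.02 m/s))) and x of tape_center in the frame of odds_box between -0.062 and 0.062 m and y of tape_center in the frame of odds_box between -0.052 and 0.052 m and z of tape_center in the frame of odds_box between 0 and 0.022 m and angle between each of tape_center, tea_light_center, fish_tin_center's own z axis and vertical below 0.2 rad and linear speed of each of tape, tea_light, fish_tin below 0.02 m/s and x of tea_light_center in the frame of odds_box between -0.068 and 0.068 m and y of tea_light_center in the frame of odds_box between -0.056 and 0.056 m and z of tea_light_center in the frame of odds_box between 0 and 0.021 m and x of fish_tin_center in the frame of tin_tray between -0.092 and 0 m and y of fish_tin_center in the frame of tin_tray between -0.044 and 0.044 m and z of fish_tin_center in the frame of tin_tray between 0 and 0.026 m); the robot touches nothing.
It fails at once if the egg timer is pushed more than 30 mm (distance of timer_center from where it was at the start of the episode above 0.03 m).
It also fails if it takes over 112 s, if anything falls off the work surface, if the arm or the gripper's body presses on something with over 40 N, if the wrist force passes 120 N, or if a joint passes its speed limit or range.

## Robot

A 6-joint arm with a two-finger parallel gripper is mounted at the origin on a cart in front of the work surface, level with it; the furniture and walls round the work are solid. World frame = base frame: x ahead of the robot, y to its left, z up, the work surface at z = 0. Lengths are in m, angles in rad, forces in N, time in s.
With the tool pointing down it reaches from about 0.35 to 0.775 m from the base axis. Payload 7.3 kg.
Tool frame: the origin (TCP) lies between the finger pads; the fingertips stand 8 mm ahead of it and the grasp point (between the pads) lies 11 mm behind it (robot.nose_length is the distance from the TCP to the fingertips, in m); z points along the fingers, y is the line along which they close (so a half turn about z gives the same grasp; the last joint's range is limited). The gripper opens to 92 mm and grips with 3 to 60 N. Pads are 19 mm wide; open, the fingers measure 130 mm over their backs; the gripper's body (75 mm by 190 mm) begins 47 mm behind the grasp point.
Start: joints at [-1.292, 0.342, 1.524, -0, 1.275, -0.146], TCP at [0.216, -0.478, 0.235] pointing down, gripper open.
Joint ranges: [-2.53, 2.53], [-0.77, 2.02], [0.04, 2.7], [-1, 4.14], [0.28, 2.66], [-3.11, 3.11]. Speed limits (rad/s): [2.57, 2.57, 3.14, 3.14, 3.14, 3.14].

## Interface

Orientations are given as [roll, pitch, yaw] about the fixed x, y, z axes, in that order (R = Rz(yaw) Ry(pitch) Rx(roll)).
In Python, from cell import robot gives the robot as it stands. The module is installed in compiled form; this text tells all that it offers.
- The arm moves only by the shell command python3 -m jog 'ROWS' [FORCE]. ROWS is JSON, a list that holds one entry, the list of rows, each a list of 5 numbers: the gripper's target within -1 to 1 (fully open at 1, half-way at 0, shut at -1), then the shift along the tool's x, y, z in m, then the turn about the tool's z in rad. A call has 1 to 5 rows; each row is the pose to reach, as a shift and turn from the pose commanded when the call began, along the tool's axes at that moment; what a row does not reach only later rows make up. A row lasts 1/12 s, in which the tool goes at most 41.7 mm and 7.16 degrees, less where a joint would pass 70% of its speed; a pose out of reach is approached as far as the arm can. A call with a gripper value outside its range is refused whole. The fingers move at their own pace and stop on an object; FORCE is the grip in N (left out, the last holds). Time passes only in rows, so rows that repeat a pose let the fingers close. It gives the time, the measured TCP pose, the force, the opening and the grip force at its end, in the units of the state.
- robot.observe(): the state, without advancing time (a new reading comes with each control period).
- robot.read_camera(name): name is "side" or "top"; returns the picture (400x640x3 uint8, red, green, blue); there is no depth.
- robot.camera_model(name): a dict with "camera_matrix" (3x3 intrinsics, pixels), "dist_coeffs" ([k1, k2, p1, p2, k3] as OpenCV has them; the pictures are not rectified), "position" and "attitude" of the camera in the world. Camera axes: x right, y down, z forward; pixel columns grow to the right and rows downward; lengths in m; the calibration is good to about 2 mm. A picture is of the moment at which its call begins. camera_model takes no time and is no camera call.
- robot.hand_in(): hands the job in; it is judged then, once.
The state is a dict: "time": time; "qpos": joint angles; "qvel": joint speeds; "joint_efforts": joint torques, N m; "tool_pos": TCP position; "tool_rot": TCP orientation; "contact_force": force on the tool from outside, world axes, zero at the start; "torque": the same for the moment, N m; "opening": finger opening in m; "grip_force": force on a finger pad.
Only numpy, scipy, OpenCV 4.12 (cv2) and the standard library are available. Lean on these libraries where they do the work, as an engineer would, in place of code of your own. Each camera call takes 0.05 s, during which the arm holds its last target. There are 200 camera calls.

## Working session

There is one attempt and no reset: what is moved stays moved. The work goes in short steps, Python scripts to look and compute and a shell command to move; the robot and the scene stay as the last step left them, time stands still between calls to the robot, and variables do not carry over. Pictures are saved under pics/ and viewed, at most 14 in all, crops included, and the job is handed in when it is done.

```bash
mkdir -p pics; python3 - <<'E'
from cell import robot
import cv2
for n in("top","side"):
    cv2.imwrite(f"pics/{n}0.png",robot.read_camera(n)[:,:,::-1]); print(robot.camera_model(n))
s=robot.observe();print(s)
print(robot.nose_length)
E
```

```text
{'camera_matrix': array([[457.43068719,   0.        , 322.21924621],
       [  0.        , 457.43068719, 206.35773794],
       [  0.        ,   0.        ,   1.        ]]), 'dist_coeffs': array([-0.12560436,  0.        ,  0.        ,  0.        ,  0.        ]), 'position': array([ 0.24928795, -0.06958515,  1.24137737]), 'attitude': array([-2.94016544, -0.00585968, -1.57477727])}
{'camera_matrix': array([[394.27227289,   0.        , 326.35963054],
       [  0.        , 394.27227289, 204.40350788],
       [  0.        ,   0.        ,   1.        ]]), 'dist_coeffs': array([0.0146048, 0.       , 0.       , 0.       , 0.       ]), 'position': array([-0.0746544 , -0.71191404,  0.51922948]), 'attitude': array([-2.05599203,  0.02039087, -0.73333471])}
{'time': 0.1, 'qpos': array([-1.29200398e+00,  3.42649011e-01,  1.52490025e+00,  4.51322363e-05,
        1.27540192e+00, -1.46003890e-01]), 'qvel': array([ 0.00024958, -0.00122502, -0.00157253, -0.00087171, -0.00019456,
        0.0007559 ]), 'joint_efforts': array([ 1.49335719e-03, -4.32005775e+01, -2.44693583e+01,  7.18505052e-02,
        5.26183890e-02, -5.86485953e-05]), 'tool_pos': array([ 0.21630673, -0.47799376,  0.23412396]), 'tool_rot': array([-3.14025485e+00, -2.40347908e-04,  4.24782906e-01]), 'contact_force': array([ 0.15351021, -0.37199096, -0.19657603]), 'torque': array([0.02724729, 0.01928274, 0.02746849]), 'grip_force': 0.0, 'opening': 0.09202423301790437}
0.008
```

View pics/top0.png

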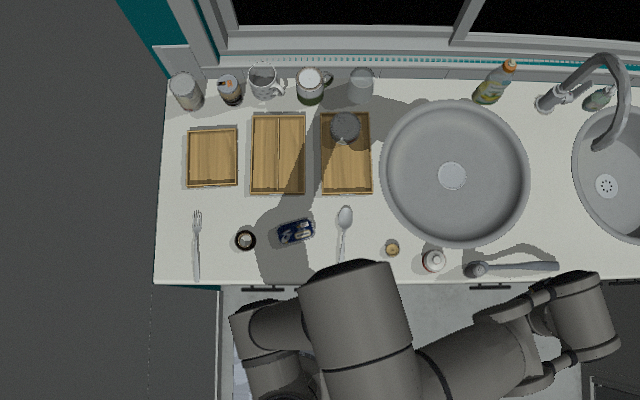

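View pics/side0.png

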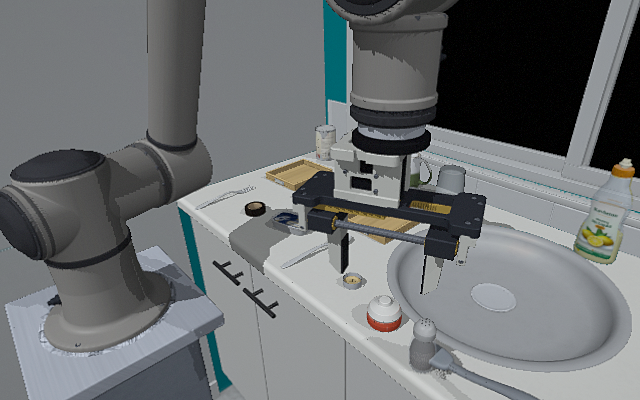

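The top view shows, left to right: fork (197,245), tape (245,240), fish tin (296,231), spoon (344,232), tea light (392,249) and timer (433,261). The trays are the odds box (212,157), cutlery tray (278,153) and tin tray (346,153). The side view shows the arm with an open gripper above the tea light and timer. I'll zoom in next.

```bash
cat > h.py <<'E'
import numpy as np,cv2
from cell import robot
from scipy.spatial.transform import Rotation as R
def p2w(n,uv,z):
    m=robot.camera_model(n)
    q=cv2.undistortPoints(np.array(uv,float).reshape(-1,1,2),m["camera_matrix"],m["dist_coeffs"]).reshape(-1,2)
    d=np.c_[q,np.ones(len(q))]@R.from_euler("xyz",m["attitude"]).as_matrix().T
    return m["position"]+d*((np.reshape(z,(-1,1))-m["position"][2])/d[:,2:])
def snap(n,name,crop=None,k=1):
    im=robot.read_camera(n)[:,:,::-1]
    if crop: u0,v0,u1,v1=crop; im=im[v0:v1,u0:u1]
    cv2.imwrite(f"pics/{name}.png",cv2.resize(im,None,fx=k,fy=k,interpolation=cv2.INTER_CUBIC))
def go(x,y,z,yaw):
    "tool shift/turn needed from the present pose"
    s=robot.observe();r=R.from_euler("xyz",s["tool_rot"])
    d=r.inv().apply(np.array([x,y,z])-s["tool_pos"])
    t=-(yaw-s["tool_rot"][2]); t=(t+np.pi/2)%np.pi-np.pi/2
    print("shift",d.round(4),"turn",round(t,3),"q",s["qpos"].round(2),"t",round(s["time"],1))
E
python3 - <<'E'
import cv2
im=cv2.imread("pics/top0.png")
cv2.imwrite("pics/a.png",cv2.resize(im[195:290,180:420],None,fx=3.3,fy=3.3,interpolation=cv2.INTER_CUBIC))
cv2.imwrite("pics/b.png",cv2.resize(im[105:200,180:380],None,fx=4,fy=4,interpolation=cv2.INTER_CUBIC))
E
```

```text
(no output)
```

View pics/a.png

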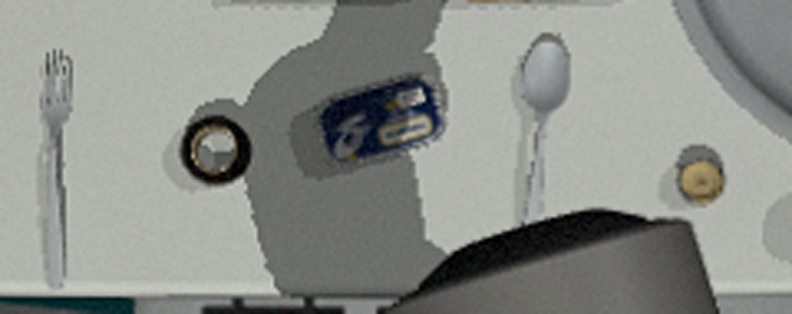

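View pics/b.png

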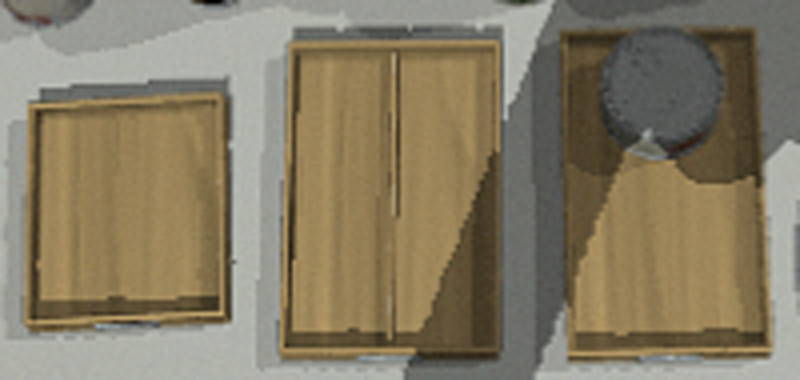

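```bash
python3 - <<'E'
from h import *
np.set_printoptions(precision=4,suppress=True)
A=lambda p:(np.array(p,float)+.5)/3.3-.5+[180,195]
B=lambda p:(np.array(p,float)+.5)/4-.5+[180,105]
f=p2w("top",A([(57,50),(55,287),(58,168)]),[.006,.004,.012]);print("fork",f)
print("tape",p2w("top",A([(216,149),(182,149),(250,149),(216,115),(216,184)]),.019))
print("tin",p2w("top",A([(322,105),(433,76),(443,135),(335,160),(383,118)]),.024))
s=p2w("top",A([(547,33),(541,120),(527,222)]),[.01,.012,.01]);print("spoon",s)
d=s[2]-s[0];d/=np.linalg.norm(d);print(" ctr",s[0]+d*.0955)
print("tea",p2w("top",A([(701,181),(678,181),(724,181)]),.015))
for n,c in dict(odds=[(29,101),(227,93),(230,320),(27,325)],cut=[(290,42),(499,40),(499,355),(282,355)],tin=[(561,30),(755,28),(770,355),(569,357)]).items():
    w=p2w("top",B(c),.02);print(n,w[:,:2].tolist(),"ctr",w.mean(0),"yaw",[np.arctan2(*(w[i]-w[j])[[1,0]]) for i,j in((0,3),(1,2))],[np.arctan2(*(w[i]-w[j])[[1,0]])-np.pi/2 for i,j in((0,1),(3,2))])
E
```

```text
fork [[0.4927 0.2698 0.006 ]
 [0.2954 0.2631 0.004 ]
 [0.3924 0.2626 0.012 ]]
tape [[0.4074 0.1305 0.019 ]
 [0.4074 0.1585 0.019 ]
 [0.4074 0.1026 0.019 ]
 [0.4355 0.1313 0.019 ]
 [0.3787 0.1298 0.019 ]]
tin [[ 0.4429  0.0437  0.024 ]
 [ 0.4667 -0.0469  0.024 ]
 [ 0.418  -0.0551  0.024 ]
 [ 0.3977  0.0325  0.024 ]
 [ 0.432  -0.0062  0.024 ]]
spoon [[ 0.5053 -0.1416  0.01  ]
 [ 0.4318 -0.1356  0.012 ]
 [ 0.3482 -0.1232  0.01  ]]
 ctr [ 0.4105 -0.1305  0.01  ]
tea [[ 0.3804 -0.2658  0.015 ]
 [ 0.3805 -0.2469  0.015 ]
 [ 0.3802 -0.2847  0.015 ]]
odds [[0.7230399821171505, 0.308547208736166], [0.7272481914085225, 0.1656057658503805], [0.5605777199935482, 0.15704252698900173], [0.5577860865733719, 0.29940177868166884]] ctr [0.6422 0.2326 0.02  ] yaw [np.float64(0.055285296398370716), np.float64(0.051333123577595785)] [np.float64(0.029431591425933323), np.float64(0.019607265666069074)]
cut [[0.765741967018577, 0.1218367766873356], [0.7662603973861946, -0.02782373442463351], [0.5351221069461642, -0.028962842923404182], [0.5356194836912243, 0.12019949529265551]] ctr [0.6507 0.0463 0.02  ] yaw [np.float64(0.007114705808157502), np.float64(0.00492821537542734)] [np.float64(0.003464028621377402), np.float64(-0.0033344536404600333)]
tin [[0.7738333492186629, -0.07212352342902588], [0.7755529968167933, -0.2111967441727129], [0.5346844916706144, -0.21498985695514367], [0.5335828307482322, -0.07693042243764833]] ctr [ 0.6544 -0.1438  0.02  ] yaw [np.float64(0.020005191953127006), np.float64(0.01574634789787695)] [np.float64(0.012364421816188687), np.float64(0.007979444104308397)]
```

```bash
python3 - <<'E'
from h import *
go(.380,-.266,.10,1.57)
print(p2w("top",[433,257],.05))
E
```

```text
shift [ 0.2365 -0.1255  0.1343] turn -1.145 q [-1.29  0.34  1.52  0.    1.28 -0.15] t 0.1
[[ 0.35596957 -0.36796826  0.05      ]]
```

```bash

python3 -m jog '[[[0.4,0.024,-0.0125,0.0134,0],[0.4,0.047,-0.025,0.027,0],[0.4,0.071,-0.038,0.04,0],[0.4,0.095,-0.05,0.054,0],[0.4,0.118,-0.063,0.067,0]]]' 15
python3 -m jog '[[[0.4,0.024,-0.0125,0.0134,0],[0.4,0.047,-0.025,0.027,0],[0.4,0.071,-0.038,0.04,0],[0.4,0.095,-0.05,0.054,0],[0.4,0.118,-0.063,0.067,0]]]'
python3 -m jog '[[[0.4,0,0,0,-0.12],[0.4,0,0,0,-0.24],[0.4,0,0,0,-0.36],[0.4,0,0,0,-0.48],[0.4,0,0,0,-0.6]]]'
python3 -m jog '[[[0.4,0,0,0,-0.12],[0.4,0,0,0,-0.24],[0.4,0,0,0,-0.36],[0.4,0,0,0,-0.48],[0.4,0,0,0,-0.545]]]'
python3 - <<'E'
from h import *
go(.380,-.266,.01,1.57)
snap("top","c",(180,195,480,290),2.6)
E
```

```text
time: 0.52
tool_pos: [0.2984, -0.3711, 0.1668]
tool_rot: [-3.141, -0.0, 0.424]
contact_force: [0.4, -0.1, 0.7]
opening: 0.0658
grip_force: 0.0
time: 0.93
tool_pos: [0.3801, -0.2651, 0.0999]
tool_rot: [-3.141, 0.0, 0.425]
contact_force: [-0.1, 0.5, -0.6]
opening: 0.0641
grip_force: 0.0
time: 1.35
tool_pos: [0.3794, -0.266, 0.1004]
tool_rot: [-3.141, -0.0, 1.031]
contact_force: [0.1, -0.2, -1.2]
opening: 0.0641
grip_force: 0.0
time: 1.77
tool_pos: [0.3793, -0.2661, 0.1005]
tool_rot: [-3.141, -0.0, 1.576]
contact_force: [-0.3, 0.6, 0.2]
opening: 0.064
grip_force: 0.0
shift [0.0001 0.0007 0.0905] turn 0.006 q [-0.78  0.4   1.87 -0.    0.88 -0.78] t 1.8
```

View pics/c.png

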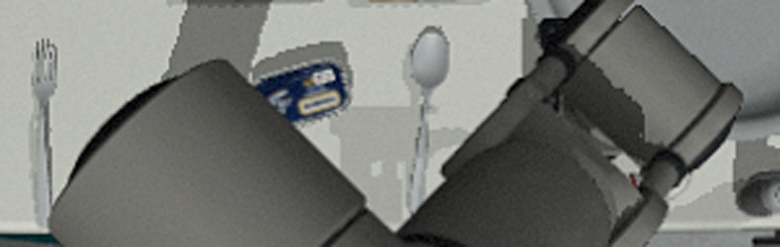

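The picture shows the wrist hiding the tea light, while the tracking itself is accurate. I'll descend and grip.

```bash

python3 -m jog '[[[0.4,0,0,0.025,0],[0.4,0,0,0.05,0],[0.4,0,0,0.07,0],[0.4,0,0,0.083,0],[0.4,0,0,0.09,0]]]' 15
python3 -m jog '[[[-0.6,0,0,0,0],[-0.6,0,0,0,0],[-0.6,0,0,0,0],[-0.6,0,0,0,0],[-0.6,0,0,0,0]]]' 15
python3 -m jog '[[[-0.6,0,0,0,0],[-0.6,0,0,-0.02,0],[-0.6,0,0,-0.04,0],[-0.6,0,0,-0.065,0],[-0.6,0,0,-0.09,0]]]'
python3 - <<'E'
from h import *
# box axes: ctr .642,.233 yaw .04 ; tea at box y -33, tape +28
for n,(a,b) in dict(tea=(0,-.033),tape=(0,.026)).items():
    c,s=np.cos(.04),np.sin(.04);print(n,.642+c*a-s*b,.2326+s*a+c*b)
go(.643,.200,.10,1.57)
snap("side","d",(200,100,520,360),2.4)
E
```

```text
time: 2.23
tool_pos: [0.3787, -0.2655, 0.009]
tool_rot: [-3.139, -0.002, 1.568]
contact_force: [0.0, 0.5, -0.3]
opening: 0.0645
grip_force: 0.0
time: 2.65
tool_pos: [0.3799, -0.2667, 0.0115]
tool_rot: [3.14, 0.001, 1.57]
contact_force: [0.2, 0.4, 1.4]
opening: 0.0369
grip_force: 15.0
time: 3.07
tool_pos: [0.3791, -0.266, 0.1017]
tool_rot: [-3.141, -0.001, 1.57]
contact_force: [0.4, -0.8, -0.1]
opening: 0.0367
grip_force: 15.0
tea 0.643319648028159 0.19962639648018773
tape 0.6409602773111476 0.2585792027731854
shift [0.4662 0.2634 0.0018] turn -0.0 q [-0.78  0.39  1.87 -0.    0.88 -0.78] t 3.1
```

View pics/d.png

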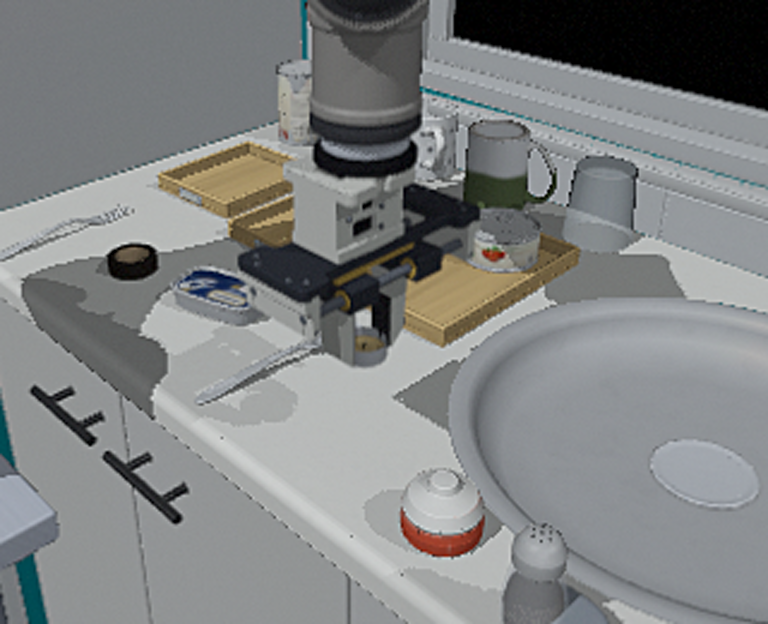

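The tea light is held between the pads (lower middle of the picture) and the timer is undisturbed. Next I'll carry it to the box.

```bash

python3 -m jog '[[[-0.6,0.023,0.013,0,0],[-0.6,0.046,0.026,0,0],[-0.6,0.07,0.039,0,0],[-0.6,0.093,0.052,0,0],[-0.6,0.116,0.066,0,0]]]'>/dev/null
python3 -m jog '[[[-0.6,0.023,0.013,0,0],[-0.6,0.046,0.026,0,0],[-0.6,0.07,0.039,0,0],[-0.6,0.093,0.052,0,0],[-0.6,0.116,0.066,0,0]]]'>/dev/null
python3 -m jog '[[[-0.6,0.023,0.013,0,0],[-0.6,0.046,0.026,0,0],[-0.6,0.07,0.039,0,0],[-0.6,0.093,0.052,0,0],[-0.6,0.116,0.066,0,0]]]'>/dev/null
python3 -m jog '[[[-0.6,0.023,0.013,0,0],[-0.6,0.046,0.026,0,0],[-0.6,0.07,0.039,0,0],[-0.6,0.093,0.052,0,0],[-0.6,0.116,0.066,0,0]]]'
python3 - <<'E'
from h import *
go(.643,.200,.0165,1.57)
E
```

```text
time: 4.78
tool_pos: [0.6441, 0.1987, 0.1006]
tool_rot: [-3.141, 0.0, 1.57]
contact_force: [-0.4, 0.5, -0.2]
opening: 0.0367
grip_force: 15.0
shift [ 0.0013 -0.0011  0.0841] turn -0.0 q [ 0.19  0.73  1.24 -0.    1.17  0.19] t 4.8
```

```bash

python3 -m jog '[[[-0.6,0,0,0.025,0],[-0.6,0,0,0.05,0],[-0.6,0,0,0.07,0],[-0.6,0,0,0.08,0],[-0.6,0,0,0.084,0]]]'
python3 -m jog '[[[-0.6,0,0,0,0],[0.2,0,0,0,0],[0.2,0,0,0,0],[0.2,0,0,0,0],[0.2,0,0,0,0]]]'
python3 -m jog '[[[0.2,0,0,-0.01,0],[0.2,0,0,-0.025,0],[0.2,0,0,-0.045,0],[0.2,0,0,-0.065,0],[0.2,0,0,-0.084,0]]]'
python3 - <<'E'
from h import *
go(.4074,.131,.10,1.57)
snap("top","e",(180,105,420,290),3.2)
E
```

```text
time: 5.2
tool_pos: [0.6424, 0.1973, 0.0157]
tool_rot: [-3.137, 0.001, 1.57]
contact_force: [-9.6, -2.3, 18.5]
opening: 0.0371
grip_force: 15.0
time: 5.62
tool_pos: [0.6443, 0.1974, 0.0172]
tool_rot: [3.141, -0.0, 1.57]
contact_force: [0.5, 1.0, -0.6]
opening: 0.0545
grip_force: 0.0
time: 6.03
tool_pos: [0.6441, 0.1975, 0.1027]
tool_rot: [3.141, -0.0, 1.57]
contact_force: [0.0, 0.6, 0.7]
opening: 0.0548
grip_force: 0.0
shift [-0.0667 -0.2367  0.0024] turn -0.0 q [ 0.18  0.73  1.24 -0.    1.18  0.18] t 6.0
```

View pics/e.png

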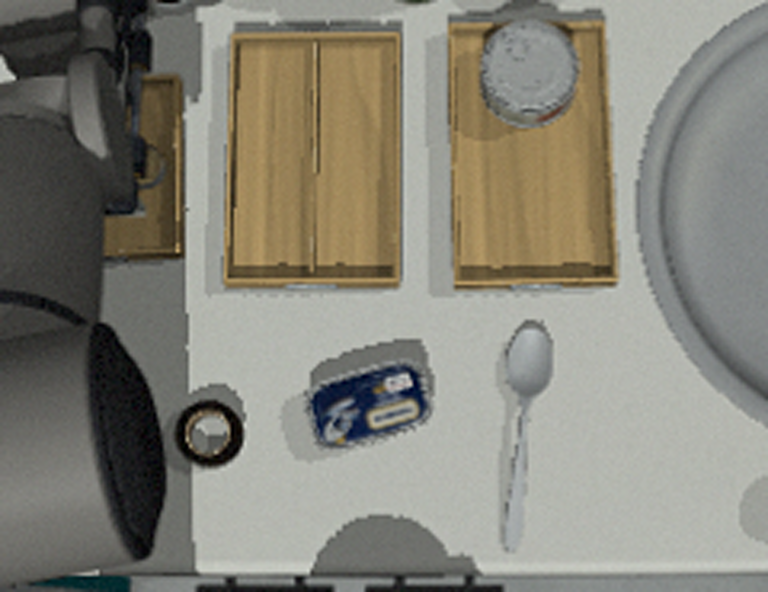

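The tea light's rim is visible in the box at (155,165). The whole spoon is now in view, from bowl tip (531,321) to handle end (510,550), and the fish tin's centre is at (368,404). The tape is next.

```bash

python3 -m jog '[[[0.8,-0.013,-0.04,0,0],[0.8,-0.0265,-0.08,0,0],[0.8,-0.037,-0.12,0,0],[0.8,-0.05,-0.157,0,0],[0.8,-0.06,-0.195,0,0]]]' 15 >/dev/null
python3 -m jog '[[[0.8,-0.003,-0.02,0,0],[0.8,-0.0067,-0.0417,0,0],[0.8,-0.0067,-0.0417,0.02,0],[0.8,-0.0067,-0.0417,0.04,0],[0.8,-0.0067,-0.0417,0.045,0]]]'
python3 - <<'E'
from h import *
go(.4074,.131,.01,1.57)
C=lambda p:(np.array(p,float)+.5)/3.2-.5+[180,105]
s=p2w("top",C([(531,321),(510,550),(519,435)]),[.01,.01,.014]);print("spoon",s,(s[0]+s[1])/2,np.arctan2(*(s[0]-s[1])[[1,0]]))
t=p2w("top",C([(308,396),(417,362),(431,410),(325,446),(368,403)]),.024);print("tin",t,t[:4].mean(0))
E
```

```text
time: 6.92
tool_pos: [0.4061, 0.1308, 0.0547]
tool_rot: [-3.14, 0.0, 1.57]
contact_force: [0.4, -1.0, 0.1]
opening: 0.0825
grip_force: 0.0
shift [0.0002 0.0013 0.0447] turn -0.0 q [ 0.13  0.43  2.01 -0.    0.71  0.13] t 6.9
spoon [[ 0.50442515 -0.14212113  0.01      ]
 [ 0.3091501  -0.12197544  0.01      ]
 [ 0.40537639 -0.13039726  0.014     ]] [ 0.40678762 -0.13204829  0.01      ] -0.10280203118301431
tin [[ 0.43760432  0.04722952  0.024     ]
 [ 0.46642869 -0.04447485  0.024     ]
 [ 0.42547869 -0.05626938  0.024     ]
 [ 0.39530048  0.03237414  0.024     ]
 [ 0.4315515  -0.00334144  0.024     ]] [ 0.43120305 -0.00528514  0.024     ]
```

```bash

python3 -m jog '[[[0.8,0,0.001,0.02,0],[0.8,0,0.001,0.035,0],[0.8,0,0.001,0.044,0],[0.8,0,0.001,0.044,0],[0,0,0.001,0.044,0]]]' 20 >/dev/null
python3 -m jog '[[[0,0,0,0,0],[0,0,0,0,0],[0,0,0,0,0],[0,0,0,0,0],[0,0,0,0,0]]]' 20
python3 -m jog '[[[0,0,0,-0.01,0],[0,0,0,-0.03,0],[0,0,0,-0.05,0],[0,0,0,-0.07,0],[0,0,0,-0.09,0]]]'
python3 - <<'E'
from h import *
go(.641,.260,.10,1.57)
E
```

```text
time: 7.75
tool_pos: [0.4086, 0.131, 0.0123]
tool_rot: [3.14, -0.0, 1.57]
contact_force: [-0.7, -0.1, 5.0]
opening: 0.0557
grip_force: 20.0
time: 8.17
tool_pos: [0.4079, 0.1309, 0.1026]
tool_rot: [-3.141, 0.0, 1.57]
contact_force: [0.4, -0.5, -1.4]
opening: 0.0551
grip_force: 20.0
shift [0.1293 0.233  0.0025] turn -0.0 q [ 0.13  0.34  1.96 -0.    0.84  0.13] t 8.2
```

```bash

python3 -m jog '[[[0,0.013,0.0233,0,0],[0,0.026,0.0466,0,0],[0,0.039,0.07,0,0],[0,0.052,0.093,0,0],[0,0.065,0.117,0,0]]]' >/dev/null
python3 -m jog '[[[0,0.013,0.0233,0,0],[0,0.026,0.0466,0,0],[0,0.039,0.07,0,0],[0,0.052,0.093,0,0],[0,0.0643,0.116,0,0]]]' >/dev/null
python3 -m jog '[[[0,0,0,0.02,0],[0,0,0,0.045,0],[0,0,0,0.065,0],[0,0,0,0.076,0],[0,0,0,0.081,0]]]'
python3 -m jog '[[[0,0,0,0.002,0],[0.6,0,0,0.002,0],[0.6,0,0,0.002,0],[0.6,0,0,0.002,0],[0.6,0,0,0.002,0]]]'
python3 -m jog '[[[0.6,0,0,-0.01,0],[0.6,0,0,-0.025,0],[0.6,0,0,-0.045,0],[0.6,0,0,-0.065,0],[0.6,0,0,-0.084,0]]]'
python3 - <<'E'
from h import *
go(.4315,-.005,.10,1.57+.27)
E
```

```text
time: 9.42
tool_pos: [0.6399, 0.2596, 0.0182]
tool_rot: [-3.138, 0.001, 1.57]
contact_force: [-0.7, -0.3, -0.5]
opening: 0.0551
grip_force: 20.0
time: 9.83
tool_pos: [0.642, 0.2602, 0.02]
tool_rot: [3.139, -0.0, 1.57]
contact_force: [0.1, -0.8, -0.3]
opening: 0.0728
grip_force: 0.0
time: 10.25
tool_pos: [0.6416, 0.2601, 0.105]
tool_rot: [3.14, -0.0, 1.57]
contact_force: [-0.3, 0.1, -0.6]
opening: 0.0731
grip_force: 0.0
shift [-0.2653 -0.2098  0.0046] turn -0.27 q [ 0.27  0.76  1.17 -0.    1.21  0.28] t 10.2
```

```bash

python3 -m jog '[[[1,-0.027,-0.021,0,0],[1,-0.054,-0.042,0,0],[1,-0.08,-0.063,0,0],[1,-0.107,-0.084,0,0],[1,-0.133,-0.105,0,0]]]' 25 >/dev/null
python3 -m jog '[[[1,-0.027,-0.021,0,0],[1,-0.054,-0.042,0,0],[1,-0.08,-0.063,0,0],[1,-0.107,-0.084,0,0],[1,-0.1323,-0.1048,0,0]]]' >/dev/null
python3 -m jog '[[[1,0,0,0.02,-0.12],[1,0,0,0.04,-0.24],[1,0,0,0.06,-0.28],[1,0,0,0.06,-0.28],[1,0,0,0.06,-0.28]]]'
python3 - <<'E'
from h import *
go(.4315,-.005,.013,1.57+.28)
E
```

```text
time: 11.5
tool_pos: [0.4312, -0.0051, 0.0431]
tool_rot: [-3.141, -0.0, 1.848]
contact_force: [0.2, 0.3, 0.6]
opening: 0.0914
grip_force: 0.0
shift [-0.      0.0003  0.0301] turn -0.002 q [-0.19  0.45  2.01 -0.    0.68 -0.47] t 11.5
```

```bash

python3 -m jog '[[[1,0,0,0.015,0],[1,0,0,0.025,0],[1,0,0,0.03,0],[1,0,0,0.03,0],[0.1,0,0,0.03,0]]]' 30 >/dev/null
python3 -m jog '[[[0.1,0,0,0,0],[0.1,0,0,0,0],[0.1,0,0,0,0],[0.1,0,0,0,0],[0.1,0,0,0,0]]]' 30
python3 -m jog '[[[0.1,0,0,-0.01,0],[0.1,0,0,-0.03,0.05],[0.1,0,0,-0.05,0.12],[0.1,0,0,-0.07,0.2],[0.1,0,0,-0.087,0.265]]]'
python3 - <<'E'
from h import *
go(.6084,-.1445,.10,1.585)
E
```

```text
time: 12.33
tool_pos: [0.4315, -0.0051, 0.013]
tool_rot: [3.141, 0.0, 1.85]
contact_force: [0.1, 0.9, 2.9]
opening: 0.059
grip_force: 30.0
time: 12.75
tool_pos: [0.4312, -0.0051, 0.1008]
tool_rot: [3.141, 0.0, 1.581]
contact_force: [1.1, 0.0, -2.2]
opening: 0.0595
grip_force: 30.0
shift [-0.1412  0.1758  0.0009] turn -0.004 q [-0.19  0.35  1.95 -0.    0.84 -0.2 ] t 12.8
```

```bash

python3 -m jog '[[[0.1,-0.014,0.0176,0,0],[0.1,-0.028,0.035,0,0],[0.1,-0.042,0.053,0,0],[0.1,-0.056,0.07,0,0],[0.1,-0.07,0.088,0,0]]]' >/dev/null
python3 -m jog '[[[0.1,-0.014,0.0176,0,0],[0.1,-0.028,0.035,0,0],[0.1,-0.042,0.053,0,0],[0.1,-0.056,0.07,0,0],[0.1,-0.0712,0.0878,0,0]]]' >/dev/null
python3 -m jog '[[[0.1,0,0,0.02,0],[0.1,0,0,0.045,0],[0.1,0,0,0.06,0],[0.1,0,0,0.075,0],[0.1,0,0,0.08,0]]]'
python3 -m jog '[[[0.1,0,0,0.001,0],[0.1,0,0,0.001,0],[0.65,0,0,0.001,0],[0.65,0,0,0.001,0],[0.65,0,0,0.001,0]]]'
python3 -m jog '[[[0.65,0,0,-0.01,0],[0.65,0,0,-0.025,0],[0.65,0,0,-0.045,0],[0.65,0,0,-0.065,0],[0.65,0,0,-0.082,0]]]'
python3 - <<'E'
from h import *
go(.407,-.131,.10,-.105)
E
```

```text
time: 14.0
tool_pos: [0.6072, -0.1432, 0.0176]
tool_rot: [-3.137, -0.002, 1.585]
contact_force: [-13.2, 3.3, 31.5]
opening: 0.0594
grip_force: 30.0
time: 14.42
tool_pos: [0.6093, -0.1439, 0.0192]
tool_rot: [3.141, 0.0, 1.585]
contact_force: [-0.2, -0.4, -0.2]
opening: 0.0735
grip_force: 0.0
time: 14.83
tool_pos: [0.6094, -0.1439, 0.1031]
tool_rot: [3.14, 0.001, 1.585]
contact_force: [-0.1, 0.4, -0.8]
opening: 0.0758
grip_force: 0.0
shift [ 0.0158 -0.2022  0.0028] turn -1.452 q [-0.35  0.64  1.4  -0.    1.1  -0.37] t 14.8
```

```bash

python3 -m jog '[[[0.3,0.002,-0.025,0,-0.1],[0,0.005,-0.06,0,-0.2],[-0.3,0.009,-0.095,0,-0.3],[-0.3,0.011,-0.13,0,-0.4],[-0.3,0.013,-0.165,0,-0.5]]]' 15 >/dev/null
python3 -m jog '[[[-0.3,0,0,0,-0.12],[-0.3,0,0,0,-0.24],[-0.3,0,0,0,-0.36],[-0.3,0,0,0,-0.48],[-0.3,0,0,0,-0.6]]]' >/dev/null
python3 -m jog '[[[-0.3,0,0,0,-0.12],[-0.3,0,0,0,-0.24],[-0.3,0,0,0,-0.352],[-0.3,0,0,0,-0.352],[-0.3,0,0,0,-0.352]]]'
python3 - <<'E'
from h import *
go(.407,-.131,.05,-.105)
snap("side","f",(150,80,550,380),2)
E
```

```text
time: 16.08
tool_pos: [0.4441, -0.1332, 0.1015]
tool_rot: [-3.141, 0.001, 3.033]
contact_force: [0.1, 0.1, -0.2]
opening: 0.0317
grip_force: 0.0
shift [ 0.0372 -0.0018  0.0514] turn -0.003 q [-0.46  0.4   1.87 -0.    0.88 -1.92] t 16.1
```

View pics/f.png

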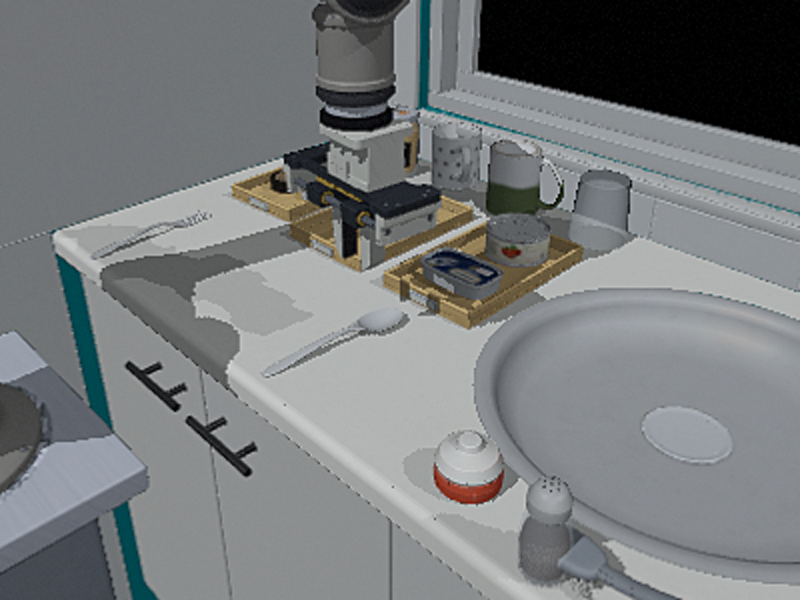

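The fish tin lies in its tray in front of the round tin (460,268), the tape is in the box (280,180) and the spoon is still at (335,342). I'll grasp the spoon next.

```bash

python3 -m jog '[[[-0.3,0.02,-0.001,0,0],[-0.3,0.037,-0.002,0.01,0],[-0.3,0.037,-0.002,0.035,0],[-0.3,0.037,-0.002,0.06,0],[-0.3,0.037,-0.002,0.07,0]]]'>/dev/null
python3 -m jog '[[[-0.3,0,0,0.01,0],[-0.3,0,0,0.017,0],[-0.3,0,0,0.02,0],[-0.3,0,0,0.02,0],[-0.9,0,0,0.02,0]]]' 15
python3 -m jog '[[[-0.95,0,0,0,0],[-0.95,0,0,0,0],[-0.95,0,0,0,0],[-0.95,0,0,0,0],[-0.95,0,0,0,0]]]' 15
python3 -m jog '[[[-0.95,0,0,0,0],[-0.95,0,0,-0.015,0],[-0.95,0,0,-0.035,0],[-0.95,0,0,-0.06,0],[-0.95,0,0,-0.09,0]]]' 15
python3 - <<'E'
from h import *
go(.651,.0098,.10,.004)
snap("side","g",(200,130,500,330),2.6)
E
```

```text
time: 16.97
tool_pos: [0.4071, -0.1313, 0.0111]
tool_rot: [-3.141, 0.001, 3.036]
contact_force: [0.1, -0.0, 0.0]
opening: 0.0287
grip_force: 0.0
time: 17.38
tool_pos: [0.4071, -0.1313, 0.011]
tool_rot: [-3.141, 0.001, 3.037]
contact_force: [0.1, 0.2, 0.6]
opening: 0.0086
grip_force: 15.0
time: 17.8
tool_pos: [0.4058, -0.1307, 0.1008]
tool_rot: [3.14, -0.003, 3.037]
contact_force: [0.3, -0.1, -0.2]
opening: 0.0089
grip_force: 15.0
shift [-0.2292  0.1654  0.0003] turn -0.109 q [-0.49  0.34  1.96 -0.    0.84 -1.96] t 17.8
```

View pics/g.png

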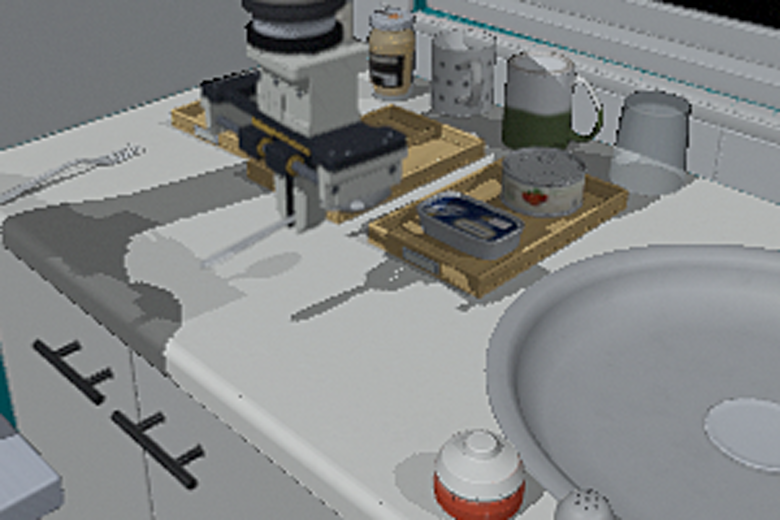

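The spoon is held, roughly level (its handle runs (205,265) to (290,225), with its shadow below). I'll carry it to the right lane.

```bash

python3 -m jog '[[[-0.95,-0.023,0.0165,0,-0.02],[-0.95,-0.046,0.033,0,-0.04],[-0.95,-0.069,0.05,0,-0.06],[-0.95,-0.092,0.066,0,-0.08],[-0.95,-0.115,0.083,0,-0.109]]]'>/dev/null
python3 - <<'E'
from h import *
go(.651,.0098,.10,.004)
E
```

```text
shift [-0.1206  0.0691  0.0004] turn 0.001 q [-0.26  0.5   1.68 -0.    0.96 -1.83] t 18.3
```

```bash

python3 -m jog '[[[-0.95,-0.024,0.014,0,0],[-0.95,-0.048,0.028,0,0],[-0.95,-0.072,0.042,0,0],[-0.95,-0.1,0.056,0,0],[-0.95,-0.1206,0.069,0,0]]]'>/dev/null
python3 -m jog '[[[-0.95,0,0,0,0],[-0.95,0,0,0.015,0],[-0.95,0,0,0.03,0],[-0.95,0,0,0.04,0],[-0.95,0,0,0.04,0]]]'
python3 - <<'E'
from h import *
go(.651,.0098,.0165,.004)
snap("top","i",(180,95,420,200),3.3)
E
```

```text
time: 19.1
tool_pos: [0.648, 0.0087, 0.0578]
tool_rot: [3.141, -0.006, -3.138]
contact_force: [-1.0, 0.3, -0.9]
opening: 0.0086
grip_force: 15.0
shift [-0.0032  0.0011  0.0413] turn -0.0 q [-0.1   0.74  1.36 -0.    1.05 -1.68] t 19.1
```

View pics/i.png

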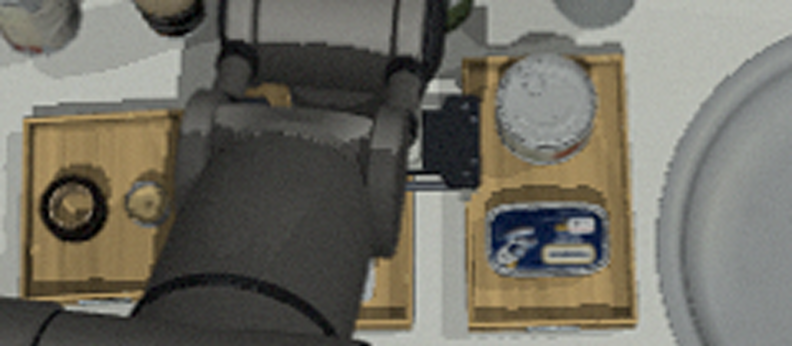

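The tape (74,207) and tea light (147,200) are side by side in the box, and the fish tin is well placed. I'll lower the spoon.

```bash

python3 -m jog '[[[-0.95,-0.001,0.001,0.012,0],[-0.95,-0.002,0.001,0.024,0],[-0.95,-0.002,0.001,0.034,0],[-0.95,-0.002,0.001,0.039,0],[-0.95,-0.002,0.001,0.041,0]]]'
python3 -m jog '[[[-0.95,0,0,0,0],[-0.6,0,0,0,0],[-0.6,0,0,0,0],[-0.6,0,0,0,0],[-0.6,0,0,0,0]]]'
python3 -m jog '[[[-0.6,0,0,-0.01,0],[-0.6,0,0,-0.025,0],[-0.6,0,0,-0.045,0],[-0.6,0,0,-0.065,0],[-0.6,0,0,-0.084,0]]]'
python3 - <<'E'
from h import *
go(.394,.264,.10,.03)
E
```

```text
time: 19.57
tool_pos: [0.6513, 0.0099, 0.0181]
tool_rot: [3.141, -0.002, -3.137]
contact_force: [-0.2, 0.2, -0.5]
opening: 0.0086
grip_force: 15.0
time: 19.98
tool_pos: [0.6525, 0.0098, 0.0203]
tool_rot: [-3.141, 0.001, -3.137]
contact_force: [0.4, -0.4, -0.2]
opening: 0.0182
grip_force: 0.0
time: 20.4
tool_pos: [0.6524, 0.0098, 0.1058]
tool_rot: [-3.141, 0.001, -3.137]
contact_force: [0.4, -0.0, 0.9]
opening: 0.0186
grip_force: 0.0
shift [0.2573 0.2553 0.0054] turn -0.026 q [-0.1   0.69  1.31 -0.    1.15 -1.68] t 20.4
```

```bash

python3 -m jog '[[[-0.3,0.026,0.0255,0,0],[-0.3,0.0515,0.051,0,0],[-0.3,0.077,0.0765,0,0],[-0.3,0.103,0.102,0,0],[-0.3,0.129,0.128,0,-0.026]]]'>/dev/null
python3 -m jog '[[[-0.3,0.026,0.0255,0,0],[-0.3,0.0515,0.051,0,0],[-0.3,0.077,0.0765,0,0],[-0.3,0.103,0.102,0,0],[-0.3,0.128,0.127,0,0]]]'>/dev/null
python3 -m jog '[[[-0.3,0,0,0,0],[-0.3,0,0,0.02,0],[-0.3,0,0,0.04,0],[-0.3,0,0,0.05,0],[-0.3,0,0,0.05,0]]]'
python3 - <<'E'
from h import *
go(.394,.264,.0115,.03)
snap("side","j",(130,120,400,300),2.9)
snap("top","k",(180,100,420,290),3.2)
E
```

```text
time: 21.65
tool_pos: [0.3904, 0.2598, 0.0526]
tool_rot: [-3.14, -0.002, -3.111]
contact_force: [-0.8, -0.4, 0.4]
opening: 0.0322
grip_force: 0.0
shift [-0.0039  0.0042  0.0411] turn 0.0 q [ 0.42  0.49  1.9  -0.    0.76 -1.18] t 21.6
```

View pics/j.png

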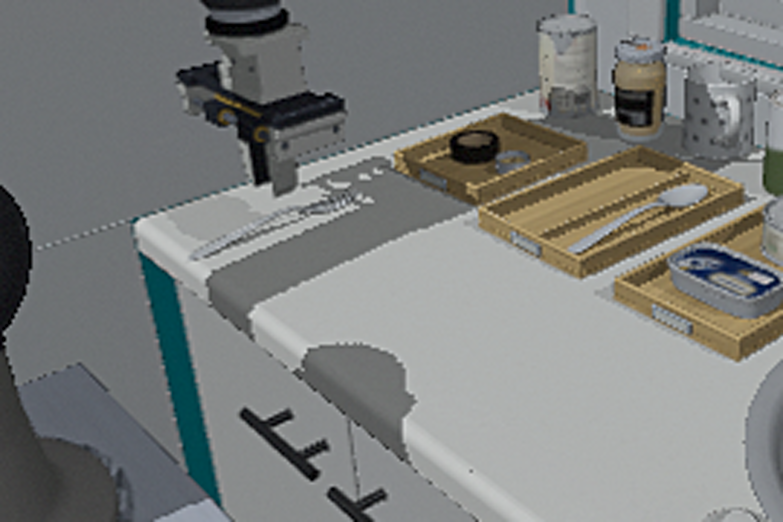

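View pics/k.png

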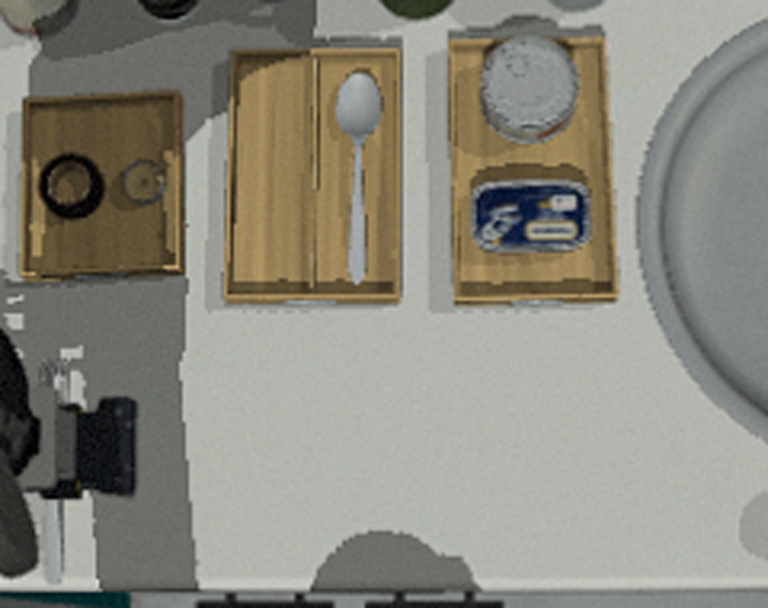

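The spoon lies flat midway along the right lane, from (358,72) to (357,283), and the gripper hangs over the fork. I'll grasp the fork now.

```bash

python3 -m jog '[[[-0.3,-0.003,0.003,0.01,0],[-0.3,-0.003,0.003,0.025,0],[-0.3,-0.003,0.003,0.036,0],[-0.3,-0.003,0.003,0.0405,0],[-0.9,-0.003,0.003,0.0405,0]]]' 15
python3 -m jog '[[[-0.95,0,0,0,0],[-0.95,0,0,0,0],[-0.95,0,0,0,0],[-0.95,0,0,0,0],[-0.95,0,0,0,0]]]' 15
python3 -m jog '[[[-0.95,0,0,0,0],[-0.95,0,0,-0.015,0],[-0.95,0,0,-0.035,0],[-0.95,0,0,-0.06,0],[-0.95,0,0,-0.09,0]]]' 15
python3 - <<'E'
from h import *
go(.651,.084,.10,.004)
E
```

```text
time: 22.17
tool_pos: [0.3938, 0.2633, 0.0126]
tool_rot: [-3.141, -0.001, -3.112]
contact_force: [0.3, 0.9, 0.0]
opening: 0.029
grip_force: 0.0
time: 22.58
tool_pos: [0.3943, 0.2637, 0.0137]
tool_rot: [3.141, 0.001, -3.111]
contact_force: [-1.1, 0.5, 2.2]
opening: 0.0086
grip_force: 15.0
time: 23.0
tool_pos: [0.3927, 0.2629, 0.1032]
tool_rot: [-3.14, -0.003, -3.111]
contact_force: [1.1, -0.0, -0.3]
opening: 0.0086
grip_force: 15.0
shift [-0.2528 -0.1866  0.0027] turn 0.026 q [ 0.43  0.41  1.84 -0.    0.9  -1.17] t 23.0
```

```bash

python3 -m jog '[[[-0.95,-0.025,-0.0186,0,0],[-0.95,-0.05,-0.037,0,0],[-0.95,-0.075,-0.056,0,0],[-0.95,-0.1,-0.074,0,0],[-0.95,-0.126,-0.093,0,0.026]]]'>/dev/null
python3 -m jog '[[[-0.95,0,0,0,0],[-0.95,0,0,0,0]]]'>/dev/null
python3 - <<'E'
from h import *
go(.651,.084,.10,.004)
E
```

```text
shift [-0.1277 -0.0894  0.0027] turn -0.002 q [ 0.18  0.53  1.63 -0.    0.99 -1.39] t 23.6
```

```bash

python3 -m jog '[[[-0.95,-0.025,-0.018,0,0],[-0.95,-0.05,-0.036,0,0],[-0.95,-0.075,-0.054,0,0],[-0.95,-0.1,-0.071,0,0],[-0.95,-0.1277,-0.0894,0,0]]]'>/dev/null
python3 -m jog '[[[-0.95,0,0,0,0],[-0.95,0,0,0.015,0],[-0.95,0,0,0.03,0],[-0.95,0,0,0.04,0],[-0.95,0,0,0.04,0]]]'
python3 - <<'E'
from h import *
go(.651,.0835,.0187,.004)
snap("side","l",(230,120,450,290),3.5)
E
```

```text
time: 24.42
tool_pos: [0.648, 0.0864, 0.0605]
tool_rot: [3.142, -0.006, -3.136]
contact_force: [-1.5, 0.3, -0.5]
opening: 0.0087
grip_force: 15.0
shift [-0.0032 -0.0029  0.0418] turn 0.001 q [ 0.02  0.74  1.34  0.    1.07 -1.56] t 24.4
```

View pics/l.png

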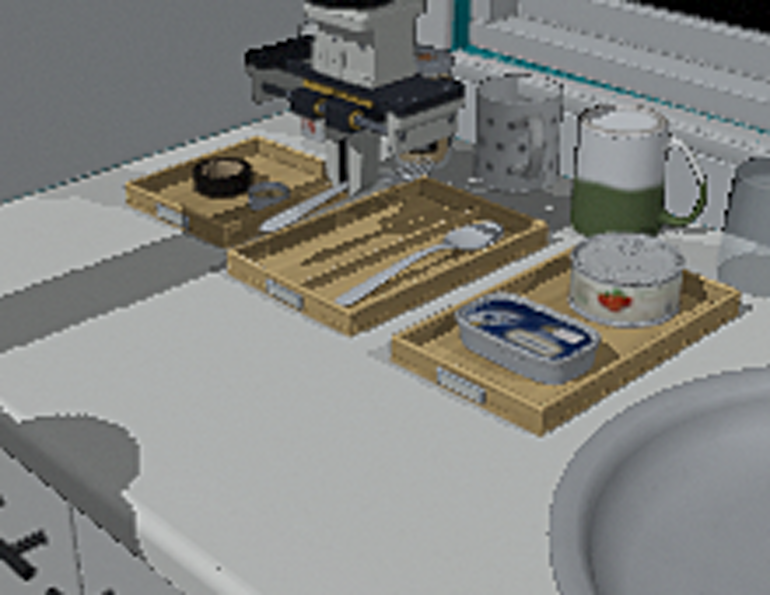

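The fork is held level above the left lane, with its handle end at (262,228) and its shadow in the lane. I'll lower it, release and retreat.

```bash

python3 -m jog '[[[-0.95,-0.001,-0.002,0.012,0],[-0.95,-0.002,-0.003,0.024,0],[-0.95,-0.002,-0.003,0.034,0],[-0.95,-0.002,-0.003,0.039,0],[-0.95,-0.002,-0.003,0.041,0]]]'
python3 -m jog '[[[-0.95,0,0,0.001,0],[-0.6,0,0,0.001,0],[-0.6,0,0,0.001,0],[-0.6,0,0,0.001,0],[-0.6,0,0,0.001,0]]]'
python3 -m jog '[[[-0.6,0,0,-0.01,0],[-0.6,0,0,-0.025,0],[-0.6,0,0,-0.045,0],[-0.6,0,0,-0.065,0],[-0.6,0,0,-0.09,0]]]'
python3 -m jog '[[[-0.6,0.03,0,-0.02,0],[-0.6,0.06,0,-0.03,0],[-0.6,0.09,0,-0.03,0],[-0.6,0.12,0,-0.03,0],[-0.6,0.15,0,-0.03,0]]]'>/dev/null
python3 -m jog '[[[-0.6,0,-0.03,0,0],[-0.6,0,-0.06,0,0],[-0.6,0,-0.09,0,0],[-0.6,0,-0.12,0,0],[-0.6,0,-0.15,0,0]]]'>/dev/null
python3 -m jog '[[[-0.6,0,-0.03,0,0],[-0.6,0,-0.06,0,0],[-0.6,0,-0.09,0,0],[-0.6,0,-0.12,0,0],[-0.6,0,-0.15,0,0]]]'
python3 - <<'E'
from h import *
snap("top","m",(180,100,420,290),3.2)
E
```

```text
time: 24.88
tool_pos: [0.6517, 0.0824, 0.0205]
tool_rot: [-3.141, -0.003, -3.137]
contact_force: [0.5, -0.1, -1.7]
opening: 0.0086
grip_force: 15.0
time: 25.3
tool_pos: [0.653, 0.0825, 0.0218]
tool_rot: [-3.142, 0.001, -3.137]
contact_force: [0.6, 0.1, 0.4]
opening: 0.018
grip_force: 0.0
time: 25.72
tool_pos: [0.6521, 0.0824, 0.1121]
tool_rot: [-3.142, -0.001, -3.137]
contact_force: [0.3, 0.2, -0.6]
opening: 0.0188
grip_force: 0.0
time: 26.97
tool_pos: [0.5039, -0.2198, 0.1424]
tool_rot: [-3.141, 0.001, -3.138]
contact_force: [0.3, 0.7, 0.3]
opening: 0.0185
grip_force: 0.0
```

View pics/m.png

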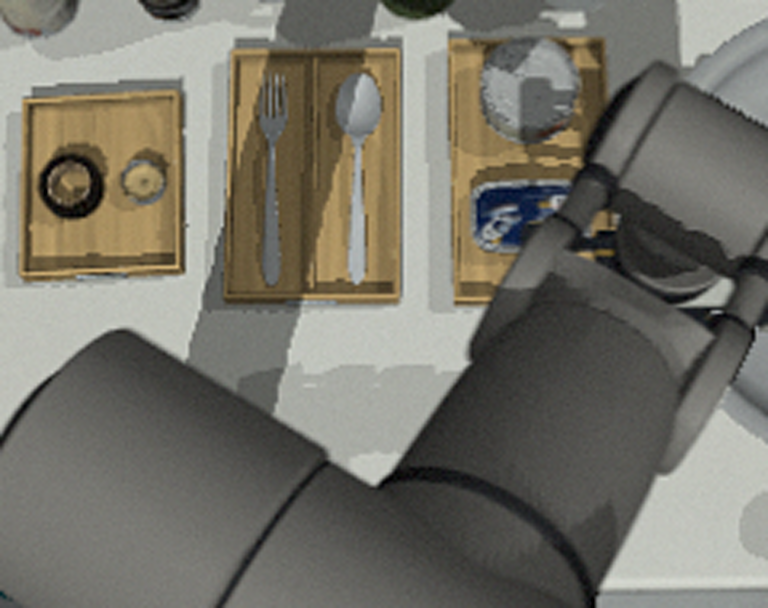

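The fork (270,180) and spoon (357,180) are midway along their lanes. The tape (72,186), tea light (144,182) and fish tin are in place, and the robot touches nothing.

```bash
python3 -c "
from cell import robot
print(robot.hand_in())"
```

```text
the job is handed in; nothing more can be done
None
```

I sorted all five things into their trays and handed the job in at about 27 s on the robot's clock. The last pictures show everything lying in place and the timer undisturbed; the hand-in call returned no verdict.

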